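# Take the blue cover off the aquarium filter

### The arm

A 6-joint arm with a two-finger parallel gripper is mounted at the origin on the work surface. World frame = base frame: x ahead of the robot, y to its left, z up, the work surface at z = 0. Lengths are in m, angles in rad, forces in N, time in s.
With the tool pointing down it reaches from about 0.3 to 0.95 m from the base axis. Payload 3.1 kg.
Tool frame: the origin (TCP) lies at the very end of the fingers, on their centre line; the grasp point (between the pads) lies ctrl.grasp_offset behind it (ctrl.grasp_offset is the distance from the TCP to the grasp point, in m); y points along the fingers, z is the direction in which the jaws open and shut, and the axes are right-handed (so a half turn about y gives the same grasp; the last joint's range is limited). The gripper opens to 85 mm and grips with 20 to 120 N. Pads are 22 mm wide; open, the fingers measure 114 mm over their backs; the gripper's body (76 mm by 85 mm) begins 54 mm behind the grasp point. The pads swing forward as they close: fully open they stand 13 mm farther back than shut.
Start: joints at [1.138, 0.308, 1.634, -0, 1.2, -0.07], TCP at [0.222, 0.584, 0.231] pointing down, gripper open.
Joint ranges: [-3.06, 3.06], [-0.79, 1.96], [0.05, 2.63], [-1.19, 4.34], [0.05, 2.64], [-2.94, 2.94]. Speed limits (rad/s): [2.79, 2.79, 3.14, 3.14, 3.14, 3.14].

### API

Orientations are given as a unit quaternion [x, y, z, w].
In Python, from station import ctrl, eyes gives the robot as it stands. The module is installed in compiled form; this text tells all that it offers.
- The arm moves only by the shell command python3 -m handwheel 'ROWS'. ROWS is JSON, a list of rows, each a list of 3 entries, a list of its own where there are three numbers: the opening, from 0 (shut) to 1 (fully open), then the shift along the tool's x, y, z in m, then the turn about the tool's y in rad. A call has 1 to 5 rows; each row is the pose to reach, as a shift and turn from the pose measured when the call began, along the tool's axes at that moment; what a row does not reach only later rows make up. A row lasts 1/8 s, in which the tool goes at most 62.5 mm and 10.7 degrees, less where a joint would pass 70% of its speed; a pose out of reach is approached as far as the arm can. A call with a gripper value outside its range is refused whole. The fingers move at their own pace and stop on an object; the grip force is fixed at half the most. Time passes only in rows, so rows that repeat a pose let the fingers close. It gives the time, the measured TCP pose, the force and the opening at its end, in the units of the state.
- ctrl.sense(): the state, without advancing time (a new reading comes with each control period).
- eyes.camera(name): name is "side" or "top"; returns a dict with "pixels" (384x512x3 uint8, red, green, blue), "mtx" (3x3 intrinsics, pixels), "origin" and "attitude" of the camera in the world. Camera axes: x right, y up, looking along -z (the intrinsics and any distortion apply to the point x, -y, -z); pixel columns grow to the right and rows downward; lengths in m; the calibration is good to about 2 mm. A picture is of the moment at which its call begins. There is no depth.
- ctrl.close_job(): hands the job in, once; it reports no verdict.
The state is a dict: "time": time; "joints": joint angles; "qvel": joint speeds; "joint_efforts": joint torques, N m; "tcp_pos": TCP position; "orientation": TCP orientation; "ft_force": force on the tool from outside, world axes, zero at the start; "moment": the same for the moment, N m; "gripper_width": opening from 0.0 (shut) to 1.0 (fully open).
Only numpy, scipy, OpenCV 4.12 (cv2) and the standard library are available. Lean on these libraries where they do the work, as an engineer would, in place of code of your own. Each camera call takes 0.05 s, during which the arm holds its last target. There are 200 camera calls.

### The job

The aquarium filter with the blue cover is due for an inspection of its foam. Lift the blue cover straight up off its two dowels by its grip rib, keeping it level so that it does not bind, and set it down gently, flat on the floor of the white drip tray. Leave the grey cover where it is on its own filter.

Things in the scene. Friction and masses are not known exactly. Their poses are not given: they have to be found in the camera images.
- cover_blue_grip (a point): Blue cover to move, loose, 0.25 kg: plate 156 (x) x 100 (y) x 10 mm on the filter's rim; upright grip rib in its middle 70 long (x), 20 wide (y), 45 high above the plate. Two 11.5 mm holes fit over dowels that stand 25 mm above the plate's top: raise over 35 mm to clear. Point: centre of plate, in the rib, 30 mm above the underside, 25 below the rib's top; z up, x along the rib.
- filter_blue_rim (a point): Fixed filter under the blue cover: black open box 170 (x) x 110 (y) x 60 mm high, grey outlet stub on its +x end. Two upright steel dowels, 10 mm thick, stand 62 mm either side of its centre along x and reach 35 mm above the rim. Point: centre of its mouth, at the rim, 60 mm above the table; z up, x along its long side.
- tray_in (a point): White drip tray, fixed, 230 (x) x 170 (y) x 16 mm high outside, 222 x 162 mm inside, walls and floor 4 mm. Point: centre of its inner floor, 4 mm above the table; z up, x along its long side. The cover goes in with its long side along the tray's long side, either way round.
- cover_grey_grip (a point): Grey cover, same shape as the blue one, loose on the dowels of an identical filter of its own; its rib's top is 115 mm above the table. Leave it alone. Point: in its rib, 30 mm above its underside; z up, x along the rib.
Mind the look-alikes: they are no part of the job. Leave any brown look-alike of the part that bears filter_blue_rim alone. Leave any orange look-alike of the part that bears cover_blue_grip alone.

How it is judged:
On the way:
1. the blue cover has been lifted level, straight above its filter, until its underside is clear of the dowel tips (z of cover_blue_grip in the frame of filter_blue_rim above 0.067 m and horizontal distance between cover_blue_grip and filter_blue_rim below 0.03 m and angle between cover_blue_grip's own z axis and vertical below 0.18 rad).
At the end, for the whole second after the job is handed in: The blue cover lies at rest flat on the floor of the drip tray, inside its walls: its centre within 60 mm of the tray's centre, its underside within 5 mm of the tray's floor, tilted less than 6 degrees. The grey cover is within 15 mm of where it was (horizontal distance between cover_blue_grip and tray_in below 0.06 m and z of cover_blue_grip in the frame of tray_in between 0.024 and 0.035 m and angle between cover_blue_grip's own z axis and vertical below 0.1 rad and linear speed of cover_blue below 0.02 m/s and distance of cover_grey_grip from where it was at the start of the episode below 0.015 m); the robot touches nothing.
It fails at once if the blue cover is tipped more than 15 degrees (angle between cover_blue_grip's own z axis and vertical above 0.262 rad).
It fails at once if the grey cover is moved more than 15 mm (distance of cover_grey_grip from where it was at the start of the episode above 0.015 m).
It fails at once if the blue cover is dropped or slammed into the tray (faster than 0.6 m/s within 25 mm of its floor, as after a fall of about 20 mm) (linear speed of cover_blue above 0.6 m/s and horizontal distance between cover_blue_grip and tray_in below 0.1 m and z of cover_blue_grip in the frame of tray_in below 0.055 m).
It also fails if it takes over 43 s, if anything falls off the work surface, if the arm or the gripper's body presses on something with over 40 N, if the wrist force passes 120 N, or if a joint passes its speed limit or range.

## Working session

There is one attempt and no reset: what is moved stays moved. The work goes in short steps, Python scripts to look and compute and a shell command to move; the robot and the scene stay as the last step left them, time stands still between calls to the robot, and variables do not carry over. Pictures are saved under pics/ and viewed, about 8 in all and at most 12, crops included, and the job is handed in when it is done.

```bash
mkdir -p pics
python3 - <<'E'
from station import ctrl, eyes
import cv2,numpy as np
s=ctrl.sense();print(s,ctrl.grasp_offset)
for n in("top","side"):
    c=eyes.camera(n);cv2.imwrite(f"pics/{n}0.png",c["pixels"][:,:,::-1]);print(n,c["mtx"],c["origin"],c["attitude"],[k for k in c])
E
```

```text
{'time': 0.0, 'joints': array([ 1.13831676e+00,  3.09019658e-01,  1.63520731e+00, -2.18191915e-05,
        1.19970874e+00, -6.97048464e-02]), 'qvel': array([ 0.00033451, -0.00049929,  0.00048243, -0.00036504, -0.00217434,
        0.0004609 ]), 'joint_efforts': array([ 5.32033882e-04, -4.15252197e+01, -2.76664335e+01, -9.12774453e-05,
        1.00530364e-02, -1.29757717e-05]), 'tcp_pos': array([0.22147646, 0.5835478 , 0.23002807]), 'orientation': array([ 0.69631048, -0.12775408,  0.12735635, -0.69470207]), 'ft_force': array([ 0.6773655 , -0.23450767, -0.3927769 ]), 'moment': array([ 0.04772668,  0.02638248, -0.0241954 ]), 'gripper_width': 1.000442992691935} 0.0187
top [[448.48109726   0.         246.95815856]
 [  0.         448.48109726 194.34253543]
 [  0.           0.           1.        ]] [ 0.29880803 -0.08994114  1.40745495] [ 0.03384923 -0.0375334  -0.6955515   0.7166963 ] ['pixels', 'mtx', 'origin', 'attitude']
side [[361.48879675   0.         252.88642437]
 [  0.         361.48879675 188.49093782]
 [  0.           0.           1.        ]] [ 0.30500693 -0.87322765  0.75026324] [ 0.42255052 -0.03490443 -0.08922194  0.90126144] ['pixels', 'mtx', 'origin', 'attitude']
```

View pics/top0.png

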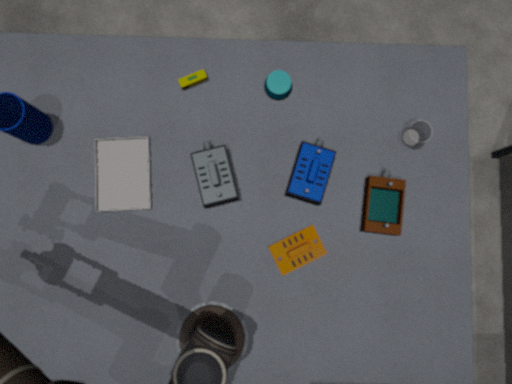

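View pics/side0.png

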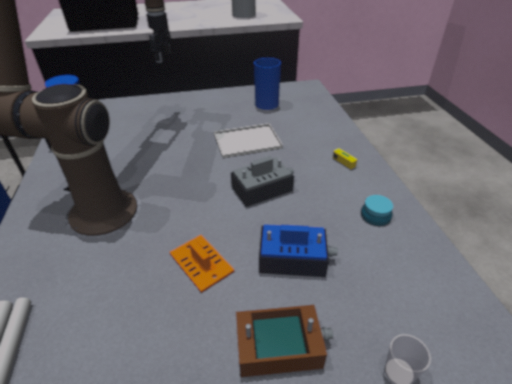

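The top view shows these candidates:
- **Blue cover:** (311,172), rib in the middle, on a black box. This is the target.
- **Grey cover:** (215,176), leave alone.
- **Orange look-alike:** (298,250), lying on the table.
- **Brown filter look-alike:** (384,205).
- **Blue cup:** (22,118), which isn't a cover.

The white tray is at (123,174).

```bash
cat > h.py <<'E'
from station import ctrl, eyes
import cv2,numpy as np
from scipy.spatial.transform import Rotation as R
def ray(c,uv,z):
    uv=np.atleast_2d(uv).astype(float);K=c["mtx"]
    d=np.c_[(uv[:,0]-K[0,2])/K[0,0],-(uv[:,1]-K[1,2])/K[1,1],-np.ones(len(uv))]
    d=R.from_quat(c["attitude"]).apply(d);o=np.array(c["origin"])
    return o+d*((z-o[2])/d[:,2])[:,None]
def proj(c,p):
    q=R.from_quat(c["attitude"]).inv().apply(np.atleast_2d(p)-c["origin"]);K=c["mtx"]
    return np.c_[K[0,2]-K[0,0]*q[:,0]/q[:,2],K[1,2]+K[1,1]*q[:,1]/q[:,2]]
def blob(c,lo,hi,z,near):
    h=cv2.cvtColor(c["pixels"],cv2.COLOR_RGB2HSV);m=cv2.inRange(h,lo,hi)
    m=cv2.morphologyEx(m,cv2.MORPH_CLOSE,np.ones((5,5)))
    cs,_=cv2.findContours(m,cv2.RETR_EXTERNAL,cv2.CHAIN_APPROX_NONE)
    k=min([k for k in cs if cv2.contourArea(k)>150],key=lambda k:np.hypot(*(k.mean((0,1))-near)))
    P=ray(c,k[:,0],z)[:,:2]
    r=cv2.minAreaRect((P*1000).astype(np.float32));b=cv2.boxPoints(r)
    e=[b[1]-b[0],b[2]-b[1]];L=max(e,key=np.linalg.norm)
    return np.array(r[0])/1000,sorted(r[1]),np.arctan2(L[1],L[0])%np.pi
def crop(c,u,v,w,h,k,f):
    cv2.imwrite("pics/"+f,cv2.resize(c["pixels"][v:v+h,u:u+w,::-1],None,fx=k,fy=k,interpolation=cv2.INTER_CUBIC))
BL=((100,120,60),(130,255,255));WH=((0,0,150),(180,50,255))
E
python3 - <<'E'
from h import *
c=eyes.camera("top");h=cv2.cvtColor(c["pixels"],cv2.COLOR_RGB2HSV)
print([h[v,u] for u,v in((123,174),(70,100),(311,190),(215,190))])
print("blue",blob(c,*BL,.07,(311,172)))
print("tray",blob(c,*WH,.012,(123,174)))
s=eyes.camera("side")
print("blue side",blob(s,*BL,.07,(295,243)))
print("tray side",blob(s,*WH,.01,(248,140)))
a=cv2.resize(c["pixels"][130:220,270:350,::-1],(480,540),interpolation=2)
b=cv2.resize(s["pixels"][215:285,250:345,::-1],None,fx=3,fy=3)
o=np.zeros((540,800,3),np.uint8);o[:,:480]=a;o[:b.shape[0],490:490+b.shape[1]]=b
cv2.imwrite("pics/crop1.png",o)
q=ctrl.sense();print(R.from_quat(q["orientation"]).as_matrix().round(3))
E
```

```text
[array([ 12,   9, 145], dtype=uint8), array([100,  21, 111], dtype=uint8), array([106, 222, 147], dtype=uint8), array([ 98,  17, 122], dtype=uint8)]
blue (array([ 0.50944849, -0.28611075]), [105.79624938964844, 162.20428466796875], np.float32(2.8638475))Traceback (most recent call last):
  File "<stdin>", line 5, in <module>
  File "h.py", line 16, in blob
    k=min([k for k in cs if cv2.contourArea(k)>150],key=lambda k:np.hypot(*(k.mean((0,1))-near)))
ValueError: min() iterable argument is empty
```

```bash
sed -i 's/^BL=.*/BL=((100,120,60),(130,255,255));WH=((0,0,132),(180,14,255))/' h.py
python3 - <<'E'
from h import *
c=eyes.camera("top");s=eyes.camera("side")
print("blue",blob(c,*BL,.07,(311,172)))
print("tray",blob(c,*WH,.012,(123,174)))
print("blue side",blob(s,*BL,.07,(295,243)))
hs=cv2.cvtColor(s["pixels"],cv2.COLOR_RGB2HSV);print([hs[v,u] for u,v in((248,142),(200,142))])
a=cv2.resize(c["pixels"][130:220,270:350,::-1],(480,540),interpolation=2)
b=cv2.resize(s["pixels"][215:285,250:345,::-1],None,fx=3,fy=3)
o=np.zeros((540,800,3),np.uint8);o[:,:480]=a;o[:b.shape[0],490:490+b.shape[1]]=b
cv2.imwrite("pics/crop1.png",o)
q=ctrl.sense();print(R.from_quat(q["orientation"]).as_matrix().round(3))
E
```

```text
blue (array([ 0.5096554 , -0.28617511]), [105.76585388183594, 162.5782012939453], np.float32(2.866722))
tray (array([0.49233572, 0.29437152]), [157.32235717773438, 220.38720703125], np.float32(0.077875346))
blue side (array([ 0.51210956, -0.29188348]), [111.52432250976562, 161.2827911376953], np.float32(2.8626466))
[array([158,   6, 182], dtype=uint8), array([112,  23, 122], dtype=uint8)]
[[ 0.935 -0.     0.355]
 [-0.355 -0.001  0.935]
 [-0.    -1.    -0.001]]
```

View pics/crop1.png

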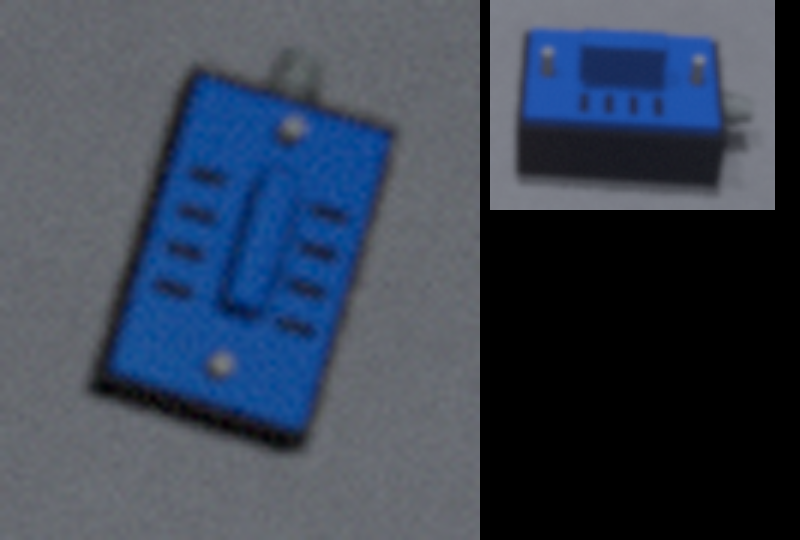

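The crop confirms it: a blue plate with an upright rib, two steel dowels at crop (292,127) and (221,364), and a black box with the grey stub at the +x end. Centre is about (0.510,-0.287) with the long axis at -0.277 rad. The tray is at about (0.492,0.294) with yaw 0.078. I'll move over the cover now.

```bash
python3 -m handwheel '[[1,[0.193,0,-0.237],0],[1,[0.193,0,-0.237],0],[1,[0.193,0,-0.237],0],[1,[0.193,0,-0.237],0],[1,[0.193,0,-0.237],0]]'
python3 -m handwheel '[[1,[0.193,0,-0.237],0],[1,[0.193,0,-0.237],0],[1,[0.193,0,-0.237],0],[1,[0.193,0,-0.237],0],[1,[0.193,0,-0.237],0]]'
cat > to.py <<'E'
import sys
from h import *
# target world xyz, tool-z yaw -> shift in tool axes and turn
t=np.array(list(map(float,sys.argv[1:4])));q=ctrl.sense()
M=R.from_quat(q["orientation"]).as_matrix();y=np.arctan2(M[1,2],M[0,2])
print("t",q["time"],"tcp",q["tcp_pos"].round(4),"yaw",y.round(3),"tilt",np.arccos(-M[2,1]).round(4),"F",q["ft_force"].round(1),"w",round(q["gripper_width"],3))
print("shift",(M.T@(t-q["tcp_pos"])).round(4),"turn",round(y-float(sys.argv[4]),3))
E
python3 to.py 0.510 -0.287 0.18 1.294
```

```text
time: 0.88
tcp_pos: [0.3183, 0.2919, 0.231]
orientation: [0.696, -0.127, 0.128, -0.695]
ft_force: [1.1, 0.5, -0.4]
gripper_width: 0.999
time: 1.5
tcp_pos: [0.4151, -0.0003, 0.2317]
orientation: [0.696, -0.127, 0.128, -0.695]
ft_force: [0.4, 0.1, 0.5]
gripper_width: 1.006
t 1.5 tcp [ 4.151e-01 -3.000e-04  2.317e-01] yaw 1.208 tilt 0.0021 F [0.4 0.1 0.5] w 1.006
shift [ 0.1905  0.0522 -0.2343] turn -0.086
```

```bash
python3 -m handwheel '[[1,[0.19,0.052,-0.234],-0.086],[1,[0.19,0.052,-0.234],-0.086],[1,[0.19,0.052,-0.234],-0.086],[1,[0.19,0.052,-0.234],-0.086],[1,[0.19,0.052,-0.234],-0.086]]' >/dev/null
python3 -m handwheel '[[1,[0,0,0],0],[1,[0,0,0],0]]' >/dev/null
python3 - <<'E'
from h import *
c=eyes.camera("top");s=eyes.camera("side")
a=cv2.resize(c["pixels"][120:230,260:370,::-1],(440,440),interpolation=2)
b=cv2.resize(s["pixels"][130:290,230:350,::-1],(330,440),interpolation=2)
cv2.imwrite("pics/over.png",np.hstack([a,b]))
# dowel tips from the first top image
print(ray(c,[(318.7,151.2),(306.8,190.7)],.095).round(4))
E
python3 to.py 0.510 -0.287 0.078 1.294
```

```text
[[ 0.5672 -0.3042  0.095 ]
 [ 0.448  -0.2707  0.095 ]]
t 2.475 tcp [ 0.5097 -0.2875  0.1798] yaw 1.294 tilt 0.0017 F [-0.4  0.3  0.3] w 1.003
shift [-0.      0.1018  0.0005] turn -0.0
```

View pics/over.png

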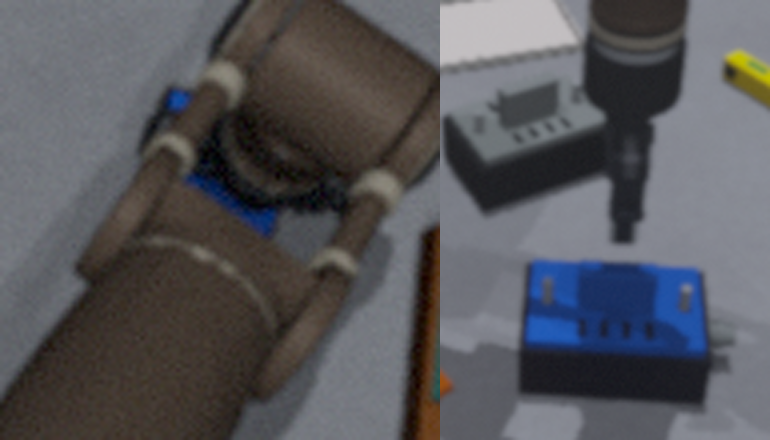

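The side crop shows the fingers (622,240) centred over the rib (617,285). The dowel midpoint (0.508,-0.2875) at yaw -0.274 agrees with the cover estimate. I'll descend and grip.

```bash
python3 -m handwheel '[[1,[0.001,0.03,0],0],[1,[0.001,0.06,0],0],[1,[0.001,0.08,0],0],[1,[0.001,0.095,0],0],[1,[0.001,0.1015,0],0]]'
python3 -m handwheel '[[1,[0,0,0],0],[0,[0,0,0],0],[0,[0,0,0],0],[0,[0,0,0],0],[0,[0,0,0],0]]'
python3 -m handwheel '[[0,[0,0,0],0],[0,[0,0,0],0],[0,[0,0,0],0],[0,[0,0,0],0],[0,[0,0,0],0]]'
python3 to.py 0.510 -0.287 0.26 1.294
```

```text
time: 3.1
tcp_pos: [0.5107, -0.2873, 0.0778]
orientation: [-0.7, 0.097, -0.098, 0.7]
ft_force: [0.8, 0.0, -0.2]
gripper_width: 1.0
time: 3.72
tcp_pos: [0.5111, -0.2876, 0.0783]
orientation: [0.7, -0.097, 0.098, -0.7]
ft_force: [0.4, -0.7, -2.4]
gripper_width: 0.23
time: 4.35
tcp_pos: [0.5111, -0.2876, 0.0782]
orientation: [0.7, -0.097, 0.098, -0.7]
ft_force: [-0.1, -0.7, -1.0]
gripper_width: 0.228
t 4.35 tcp [ 0.5111 -0.2876  0.0782] yaw 1.294 tilt 0.0022 F [-0.1 -0.7 -1. ] w 0.228
shift [-0.0008 -0.1818  0.0003] turn 0.0
```

```bash
python3 -m handwheel '[[0,[0,-0.004,0],0],[0,[0,-0.01,0],0],[0,[0,-0.018,0],0],[0,[0,-0.026,0],0],[0,[0,-0.034,0],0]]'
python3 -m handwheel '[[0,[0,-0.008,0],0],[0,[0,-0.018,0],0],[0,[0,-0.03,0],0],[0,[0,-0.042,0],0],[0,[0,-0.05,0],0]]'
python3 -m handwheel '[[0,[0,0,0],0]]'
python3 - <<'E'
from h import *
c=eyes.camera("top");s=eyes.camera("side")
a=cv2.resize(c["pixels"][120:230,260:370,::-1],(440,440),interpolation=2)
b=cv2.resize(s["pixels"][130:290,230:350,::-1],(330,440),interpolation=2)
cv2.imwrite("pics/lift.png",np.hstack([a,b]))
E
python3 to.py 0.510 -0.287 0.26 1.294
```

```text
time: 4.97
tcp_pos: [0.5111, -0.2876, 0.113]
orientation: [0.7, -0.097, 0.098, -0.7]
ft_force: [1.3, 0.1, -3.4]
gripper_width: 0.225
time: 5.6
tcp_pos: [0.5114, -0.2878, 0.1643]
orientation: [0.701, -0.096, 0.099, -0.7]
ft_force: [-0.1, -0.0, -3.2]
gripper_width: 0.229
time: 5.72
tcp_pos: [0.512, -0.2882, 0.1653]
orientation: [0.701, -0.096, 0.099, -0.7]
ft_force: [-0.5, 0.4, -2.9]
gripper_width: 0.224
t 5.825 tcp [ 0.5114 -0.2878  0.1643] yaw 1.294 tilt 0.0039 F [-0.6 -0.6 -3.6] w 0.226
shift [-0.0012 -0.0957  0.0004] turn 0.0
```

View pics/lift.png

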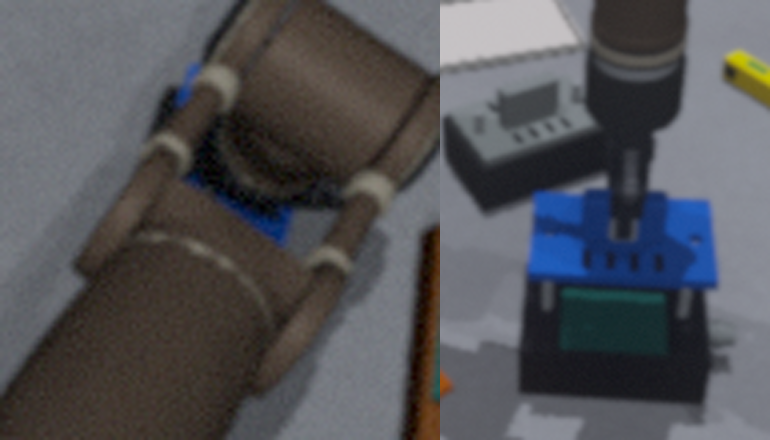

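The side view shows the blue cover level and clear of both dowels (548,290) and (685,300), with the green foam showing below. I'll carry it high over the grey cover to the tray.

```bash
python3 -m handwheel '[[0,[0,-0.025,0],0],[0,[0,-0.05,0],0],[0,[-0.006,-0.07,0.019],0],[0,[-0.017,-0.08,0.053],0],[0,[-0.031,-0.08,0.096],0]]'
python3 -m handwheel '[[0,[-0.012,0,0.038],0],[0,[-0.026,0,0.081],0],[0,[-0.04,0,0.125],0],[0,[-0.054,0,0.17],0],[0,[-0.066,0,0.208],0]]'
python3 to.py 0.492 0.294 0.24 1.649
```

```text
time: 6.45
tcp_pos: [0.5079, -0.1867, 0.2449]
orientation: [0.701, -0.096, 0.1, -0.7]
ft_force: [0.3, 1.0, -3.5]
gripper_width: 0.229
time: 7.08
tcp_pos: [0.5009, 0.0331, 0.2438]
orientation: [0.701, -0.096, 0.1, -0.7]
ft_force: [0.6, -0.2, -3.5]
gripper_width: 0.228
t 7.075 tcp [0.5009 0.0331 0.2438] yaw 1.293 tilt 0.0047 F [ 0.6 -0.2 -3.5] w 0.228
shift [-0.0802  0.0032  0.2485] turn -0.356
```

```bash
python3 -m handwheel '[[0,[-0.012,0,0.038],-0.06],[0,[-0.03,0,0.092],-0.15],[0,[-0.047,0,0.147],-0.24],[0,[-0.065,0,0.2],-0.31],[0,[-0.08,0,0.248],-0.356]]'
python3 -m handwheel '[[0,[0,0,0],0],[0,[0,0,0],0]]'
python3 - <<'E'
from h import *
c=eyes.camera("top");s=eyes.camera("side")
a=cv2.resize(c["pixels"][110:240,70:200,::-1],(400,400),interpolation=2)
b=cv2.resize(s["pixels"][60:180,190:310,::-1],(400,400),interpolation=2)
cv2.imwrite("pics/tray.png",np.hstack([a,b]))
print("side tray corners",proj(s,[[.492,.294,.004]]),"blue",blob(c,*BL,.24,(123,174)))
E
python3 to.py 0.492 0.294 0.06 1.649
```

```text
time: 7.7
tcp_pos: [0.4912, 0.2953, 0.2425]
orientation: [0.707, 0.03, -0.027, -0.706]
ft_force: [1.0, -0.0, -3.5]
gripper_width: 0.226
time: 7.95
tcp_pos: [0.4904, 0.2949, 0.2414]
orientation: [0.708, 0.029, -0.028, -0.705]
ft_force: [-0.7, -0.5, -3.1]
gripper_width: 0.225
side tray corners [[245.24960804 140.65809304]] blue (array([0.48827881, 0.28878137]), [92.38095092773438, 154.13526916503906], np.float32(0.08498636))
t 8.05 tcp [0.491  0.294  0.2419] yaw 1.65 tilt 0.0043 F [ 0.6 -0.5 -3.4] w 0.228
shift [0.0007 0.1819 0.0006] turn 0.001
```

View pics/tray.png

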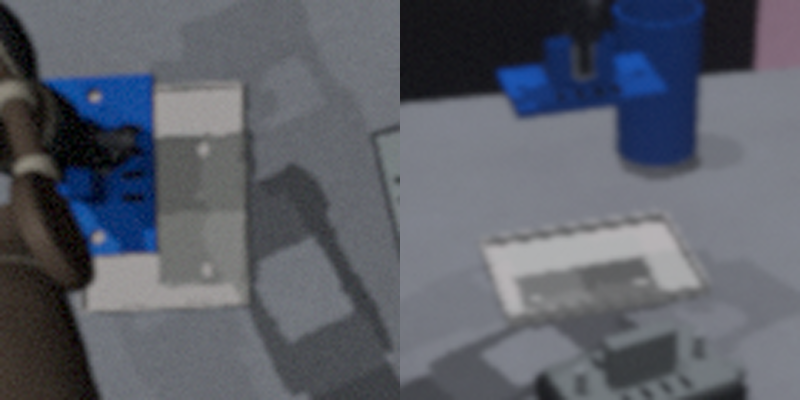

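The cover hangs level and aligned over the tray. In the side crop the tray centre at (596,265) is full-image (249,139.5), against a predicted (245,141). Contact should come at TCP z of about 0.022. Lowering, slow at the end.

```bash
python3 -m handwheel '[[0,[0,0.025,0],0],[0,[0,0.06,0],0],[0,[0,0.095,0],0],[0,[0,0.13,0],0],[0,[0,0.155,0],0]]' >/dev/null
python3 -m handwheel '[[0,[0,0.015,0],0],[0,[0,0.025,0],0],[0,[0,0.033,0],0],[0,[0,0.039,0],0],[0,[0,0.044,0],0]]'
python3 -m handwheel '[[0,[0,0.004,0],0],[0,[0,0.008,0],0],[0,[0,0.012,0],0]]'
python3 to.py 0.492 0.294 0.022 1.649
```

```text
time: 9.3
tcp_pos: [0.4914, 0.2915, 0.0415]
orientation: [0.708, 0.028, -0.027, -0.705]
ft_force: [-0.2, 0.1, -2.3]
gripper_width: 0.227
time: 9.68
tcp_pos: [0.4915, 0.2916, 0.0294]
orientation: [0.708, 0.028, -0.027, -0.705]
ft_force: [-1.0, -0.1, -3.9]
gripper_width: 0.225
t 9.675 tcp [0.4915 0.2916 0.0294] yaw 1.648 tilt 0.0045 F [-1.  -0.1 -3.9] w 0.225
shift [0.0007 0.0074 0.0024] turn -0.001
```

```bash
python3 -m handwheel '[[0,[0,0.002,0],0],[0,[0,0.004,0],0],[0,[0,0.006,0],0],[0,[0,0.007,0],0],[0,[0,0.007,0],0]]'
```

```text
time: 10.3
tcp_pos: [0.4916, 0.2916, 0.0225]
orientation: [0.708, 0.028, -0.027, -0.705]
ft_force: [-0.3, 0.1, -2.5]
gripper_width: 0.231
```

```bash
python3 -m handwheel '[[0,[0,0.001,0],0],[0,[0,0.0015,0],0],[0,[0,0.0015,0],0]]'
```

```text
time: 10.68
tcp_pos: [0.4917, 0.2915, 0.0223]
orientation: [0.708, 0.028, -0.027, -0.705]
ft_force: [-2.9, -1.5, 6.3]
gripper_width: 0.229
```

Contact felt (+6 N). Releasing and going straight up.

```bash
python3 -m handwheel '[[0.5,[0,0,0],0],[1,[0,0,0],0],[1,[0,0,0],0],[1,[0,0,0],0],[1,[0,0,0],0]]'
python3 -m handwheel '[[1,[0,-0.02,0],0],[1,[0,-0.05,0],0],[1,[0,-0.1,0],0],[1,[0,-0.15,0],0],[1,[0,-0.2,0],0]]'
python3 -m handwheel '[[1,[0.06,0,-0.01],0],[1,[0.06,0,-0.06],0],[1,[0.06,0,-0.12],0],[1,[0.06,0,-0.18],0],[1,[0.06,0,-0.22],0]]'
python3 - <<'E'
from h import *
c=eyes.camera("top");s=eyes.camera("side")
a=cv2.resize(c["pixels"][110:240,70:260,::-1],(585,400),interpolation=2)
b=cv2.resize(s["pixels"][100:220,200:300,::-1],(200,240),interpolation=2)
o=np.zeros((400,785,3),np.uint8);o[:,:585]=a;o[:240,585:]=b
cv2.imwrite("pics/end.png",o)
print(blob(c,*BL,.014,(123,174)));print(blob(s,*BL,.014,(246,138)))
E
```

```text
time: 11.3
tcp_pos: [0.4916, 0.2915, 0.0222]
orientation: [0.708, 0.028, -0.027, -0.705]
ft_force: [-0.6, -0.3, 0.4]
gripper_width: 0.998
time: 11.92
tcp_pos: [0.4914, 0.2924, 0.2255]
orientation: [0.708, 0.028, -0.026, -0.705]
ft_force: [-0.3, 1.0, 1.3]
gripper_width: 1.003
time: 12.55
tcp_pos: [0.5683, 0.0752, 0.228]
orientation: [0.708, 0.028, -0.025, -0.705]
ft_force: [0.2, -1.2, 0.7]
gripper_width: 0.997
(array([0.48776755, 0.30711447]), [62.310569763183594, 150.15719604492188], np.float32(0.06051798))
(array([0.49204059, 0.30211957]), [136.78082275390625, 150.4464111328125], np.float32(0.08478359))
```

View pics/end.png

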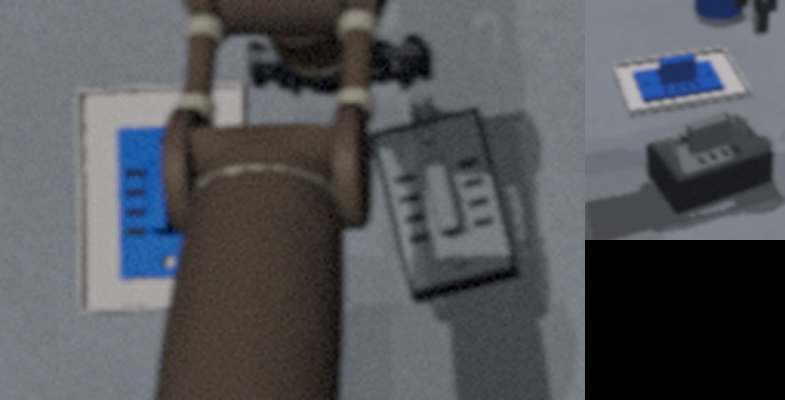

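The blue cover lies flat in the tray with margin on all sides, seen at (120–180,128–278) in the top view and whole in the side view. The grey cover is still on its filter at (445,200), and the gripper is clear of everything. I'll let the arm settle and hand in.

```bash
python3 -m handwheel '[[1,[0,0,0],0],[1,[0,0,0],0],[1,[0,0,0],0]]'; python3 -c "
from station import ctrl
print(ctrl.close_job())"
```

```text
time: 13.02
tcp_pos: [0.5685, 0.075, 0.2282]
orientation: [0.708, 0.028, -0.024, -0.705]
ft_force: [-0.2, -0.5, -0.5]
gripper_width: 0.998
the job is handed in; nothing more can be done
None
```

The blue cover is off its filter and lying flat in the drip tray; I handed the job in at about 13 s of the 43 s allowed. No verdict was reported.

- **Lift:** I gripped the cover by its rib and lifted it straight up. The side view showed it level and clear of both dowels.
- **Placing:** I carried it over the grey cover with plenty of height and lowered it slowly. The force reading rose to about +6 N on contact with the tray floor, and then I opened the gripper.
- **Last checks:** In the final pictures the cover sits flat inside the tray walls. The tool was within 3 mm of the measured tray centre at release. The grey cover still looks in place on its filter, judged by eye, and the gripper was clear of everything.
- **Checks that disagreed:** My last colour-mask measurements put the cover's centre 8 to 14 mm from the tray centre. The arm hid part of the cover in the top view, and the rib inflated the outline in the side view, so both are rough. Either value is well inside the 60 mm limit.

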